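Tip the grinding balls out of the hinged pan

ROBOT

A 6-joint arm with a two-finger parallel gripper is mounted at the origin on the work surface. World frame = base frame: x ahead of the robot, y to its left, z up, the work surface at z = 0. Lengths are in m, angles in degrees, forces in N, time in s.
With the tool pointing down it reaches from about 0.35 to 0.875 m from the base axis. Payload 4.2 kg.
Tool frame: the origin (TCP) lies on the front face of the gripper's body, between the roots of the fingers; the fingertips stand 70 mm ahead of it and the grasp point (between the pads) lies 51 mm ahead of it; x points along the fingers, y is the direction in which the jaws open and shut, and the axes are right-handed (so a half turn about x gives the same grasp; the last joint's range is limited). The gripper opens to 87 mm and grips with 3 to 60 N. Pads are 19 mm wide; open, the fingers measure 117 mm over their backs; the gripper's body (75 mm by 190 mm) begins 51 mm behind the grasp point.
Start: joints at [88.957, 22.042, 0.453, 0, -68.411, -14.817], TCP at [0.171, 0.601, 0.292] pointing down, gripper open.
Joint ranges: [-179.83, 179.83], [-69.29, 118.12], [-61.27, 80.66], [-181.25, 117.63], [-171.15, -9.14], [-177.46, 177.46]. Speed limits (degrees/s): [159.86, 159.86, 180, 180, 180, 180].

INTERFACE

Orientations are given as a 3x3 rotation matrix whose columns are the frame's x, y, z axes.
In Python, from station import r, viewer, spotter gives the robot as it stands.
- The arm moves only by the tool move_arm, never from a script. Its argument "series" is a list that holds one entry, the list of rows, each a list of 7 numbers: the turn, a rotation vector about the world's x, y, z scaled (see below), then the shift along the world's x, y, z scaled (see below), then the opening, from 0 (shut) to 1 (fully open). A call has 1 to 20 rows; each row shifts and turns the pose as measured when the row begins; what a row does not reach is not made up. The controller multiplies each number of a shift by 60 mm and each number of a turn by 8 degrees. A row lasts 1/8 s, in which the tool goes at most 62.5 mm and 10.7 degrees, less where a joint would pass 70% of its speed; a pose out of reach is approached as far as the arm can. A call with a number of a shift or a turn outside -1 to 1 is refused whole. A call with a gripper value outside its range is refused whole. The fingers move at their own pace and stop on an object; the grip force is fixed at half the most. Time passes only in rows, so rows that do not move let the fingers close. It gives the time, the measured TCP pose, the force and the opening at its end, in the units of the state.
- r.sense(): the state, without advancing time (a new reading comes with each control period).
- viewer.capture(name): name is "scene" or "side" or "wrist"; returns (picture, depth): 420x560x3 uint8, red, green, blue; 420x560 float32, m along the optical axis (not along the pixel's ray), 0 where there is no reading.
- viewer.camera_params(name): a dict with "mtx" (3x3 intrinsics, pixels), "pose" (4x4, takes a point from camera to world coordinates). Camera axes: x right, y down, z forward; pixel columns grow to the right and rows downward; lengths in m; the calibration is good to about 2 mm. A picture is of the moment at which its call begins: read the wrist's pose just before it. camera_params takes no time and is no camera call; for the wrist camera it gives the pose at the moment of the call.
- r.finish_job(): hands the job in, once; it reports no verdict.
Trained networks look in the newest picture that a camera, given by its name, has taken for a name from the list of things; names that differ only in an ending like _2 or _b are one class to them, and where a whole thing is asked for, a point or a joint stands for the part that bears it (a point fixed in the world has none). Each returns a list of dicts, best first, with "conf" (0 to 1); they miss things now and then, are a little off and sometimes report something else, mostly with a low value. They report only what shows in the picture. A call takes as long as a camera call. They do not tell look-alikes from the thing itself.
- spotter.find_in(camera, name): "centre" ([column, row] in pixels, amid what is visible of it).
- spotter.trace(camera, name): "mask" (420x560 bool, what is visible of it) and "centre" ([column, row] in pixels, amid what is visible of it).
The state is a dict: "time_s": time; "joints": joint angles; "joint_velocities": joint speeds; "effort": joint torques, N m; "tcp_pos": TCP position; "ee_rot": TCP orientation; "wrist_force": force on the tool from outside, world axes, zero at the start; "moment": the same for the moment, N m; "gripper_width": opening from 0.0 (shut) to 1.0 (fully open).
Only numpy, scipy, OpenCV 4.12 (cv2) and the standard library are available. Lean on these libraries where they do the work, as an engineer would, in place of code of your own. Each camera call takes 0.05 s, during which the arm holds its last target.

TASK

The steel pan in the tipping stand holds three grinding balls under a loose lid. Keeping the pan level, take the lid off and lay it flat in the middle of the white tile; then tip the pan to about 50 degrees (never past 65) and keep it there for about a second so that all the balls roll out into the grey tray, and bring the pan back fully level against its stop. Do not knock over the beaker, the bottle or the jar.

Things in the scene. Friction and masses are not known exactly. Their poses are not given: they have to be found in the camera images.
- tipper: fixed tipping stand: base plate 130 x 200 x 12 mm, two uprights at y = +-72 mm, 160 mm high. Origin: underside centre of the base, straight below the hinge axis, which runs along the stand's y, 140 mm above the bench. Tray and pouring lip lie on its +x side, away from the robot. On its -y side a dial disc (radius 78 mm, y = -80 to -84 mm) marked every 10 degrees from level, heavier at 50
- pan (a joint): tilt of the pan about the hinge axis in rad: 0 = level against its stop, growing as the pouring lip (+x side) goes down; travel 0 to 1.3. A stiff hinge: it stays where it is left and takes about 0.2 to 0.3 N m to turn. Pressing the far half of the rocker bar down tips the pan, pressing its near half down brings it back
- bar_far (a point): far (+x) end of the rocker bar, middle of its top edge, 100 mm from the axis; axes as the pan's. The bar is a flat aluminium bar fixed to the pan and turning with it, outside the stand's -y side: 200 mm long along x (+-100 mm from the axis), 24 mm wide, 8 mm thick, centred on the axis height, its centre line at stand y = -140 mm
- bar_near (a point): the same at the near (-x) end of the rocker bar
- pan_floor (a point): centre of the floor of the open steel pan between the uprights; turns with the pan (x to the pouring lip, z up from the floor). Pan outside: stand x -69 to +105 mm, 108 mm wide, rim 20 mm above the axis, floor 10 mm below it; its +x end wall is a ramp rising at 30 degrees
- lid: loose aluminium lid on the pan, plate 180 (x) x 116 (y) x 5 mm, with a locating plug 4 mm deep under it; origin at the centre of the plate in plan, at the underside of the plug; plate top 9 mm above the origin. On top a black bridge handle: bar 70 mm long along x, 16 mm wide (y), from 30 to 44 mm above the origin, above the plate's centre; its two legs are 12 mm wide. About 0.22 kg
- tile: fixed white ceramic tile lying on the bench, 210 (x) x 180 (y) x 10 mm; origin at the centre of its underside. It lies to the left or the right of the stand, an open book on the other side
- tray: grey plastic open tray, fixed, 200 x 200 x 45 mm, walls 4 mm, beyond the pouring lip; origin at the centre of its underside
- beaker: bystander: glass beaker, diameter 72 mm, 90 mm tall, loose; origin at underside centre
- reagent: bystander: amber bottle, diameter 66 mm, 150 mm tall, loose; origin at underside centre
- pot: bystander: small white jar with a screw cap, diameter 52 mm, 60 mm tall, loose; origin at underside centre
- ball0_center (a point): centre of one of the three white ceramic grinding balls, 22 mm in diameter, 33 g each, at first side by side on the pan's floor under the lid
- ball1_center (a point): centre of one of the three white ceramic grinding balls, 22 mm in diameter, 33 g each, at first side by side on the pan's floor under the lid
- ball2_center (a point): centre of one of the three white ceramic grinding balls, 22 mm in diameter, 33 g each, at first side by side on the pan's floor under the lid
There are look-alikes about, which are no part of the job. Leave any blue look-alike of the lid alone.

How it is judged:
By the outcome, as a careful person would: the job done as asked, in the order asked, and still so for the second after the job is handed in, with the robot touching nothing.
It also fails if it takes over 72 s, if anything falls off the work surface, if the arm or the gripper's body presses on something with over 40 N, if the wrist force passes 120 N, or if a joint passes its speed limit or range.

## Working session

There is one attempt and no reset: what is moved stays moved. The work goes in short steps, Python scripts to look and compute and a tool call to move; the robot and the scene stay as the last step left them, time stands still between calls to the robot, and variables do not carry over. Pictures are saved under pics/ and viewed, and the job is handed in when it is done.

Besides the shell and the picture viewer there is one more tool, called after "Call:" as a command line: name --argument value ..., lists and objects as JSON in quotes. move_arm: Moves the arm, as the interface text tells. Its arguments: {"type":"object","properties":{"series":{"type":"array","items":{"type":"array","items":{"type":"array","items":{"type":"number","minimum":-1,"maximum":1}}}}},"required":["series"]}

```bash
ls; mkdir -p pics
python3 - <<'E'
from station import r, viewer, spotter
import cv2,numpy as np
print(r.sense())
for c in ["scene","side","wrist"]:
    p,d=viewer.capture(c); cv2.imwrite(f"pics/{c}0.png",p[:,:,::-1]); np.savez(f"pics/{c}0.npz",p=p,d=d,**viewer.camera_params(c))
    print(c,viewer.camera_params(c))
    for n in ["lid","tile","tipper","pan","tray","beaker","reagent","pot","bar_far"]:
        if c=="wrist" : continue
        print(n,[(np.round(q["centre"]),round(q["conf"],2)) for q in spotter.find_in(c,n)])
print(r.sense()["time_s"])
E
```

```text
pics
{'time_s': 0.0, 'joints': array([ 8.89585672e+01,  2.20903827e+01,  3.80553633e-01, -2.83507333e-02,
       -6.84112379e+01, -1.48190195e+01]), 'joint_velocities': array([ 0.0667137 ,  0.12529774,  0.01336602,  0.02907332, -0.01911826,
        0.00032441]), 'effort': array([ 6.20210958e-04, -3.90665138e+01,  1.87404120e+01,  4.21972811e+00,
        1.10447893e-02, -1.79972790e-04]), 'tcp_pos': array([0.17063887, 0.60079087, 0.29117037]), 'ee_rot': array([[-4.98429983e-04, -2.73470380e-01, -9.61880296e-01],
       [-2.10426168e-03, -9.61877999e-01,  2.73470817e-01],
       [-9.99997662e-01,  2.16035390e-03, -9.60244060e-05]]), 'wrist_force': array([ 0.28999906, -0.38639488,  0.30237503]), 'moment': array([-0.03114704, -0.06086482, -0.0572292 ]), 'gripper_width': 0.9999786355710307}
scene {'mtx': array([[389.66993685,   0.        , 274.88209578],
       [  0.        , 389.66993685, 210.36063771],
       [  0.        ,   0.        ,   1.        ]]), 'pose': array([[ 0.82422472,  0.47600055, -0.30671989,  0.78243705],
       [ 0.56624932, -0.68908238,  0.45224682, -0.50229885],
    
[... 1140 characters left out ...]
(array([314., 220.]), 0.7), (array([324., 222.]), 0.23)]
pan [(array([320., 218.]), 0.88)]
tray [(array([364., 213.]), 0.62)]
beaker [(array([292., 145.]), 0.78)]
reagent [(array([406., 314.]), 0.57)]
pot [(array([383., 281.]), 0.71)]
bar_far [(array([322., 225.]), 0.71)]
wrist {'mtx': array([[332.63005404,   0.        , 274.83311352],
       [  0.        , 332.63005404, 203.62875877],
       [  0.        ,   0.        ,   1.        ]]), 'pose': array([[-0.27405769, -0.92283912, -0.27066647,  0.24438923],
       [-0.96171257,  0.2626446 ,  0.0782735 ,  0.58008282],
       [-0.00114476,  0.2817548 , -0.95948576,  0.38344217],
       [ 0.        ,  0.        ,  0.        ,  1.        ]])}
1.05
```

View pics/scene0.png

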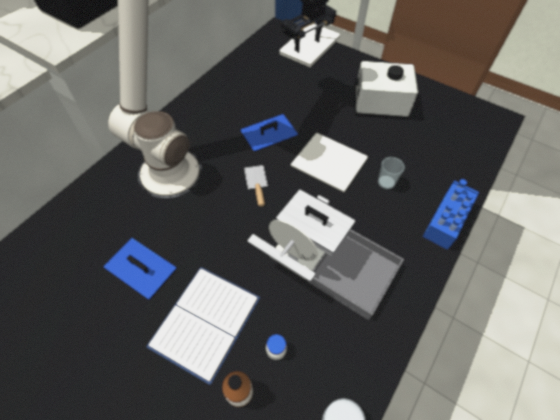

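View pics/side0.png

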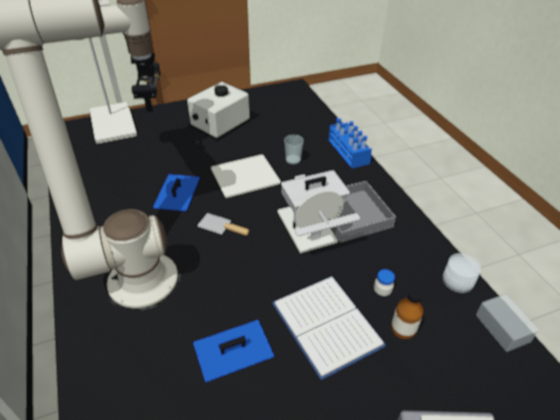

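View pics/wrist0.png

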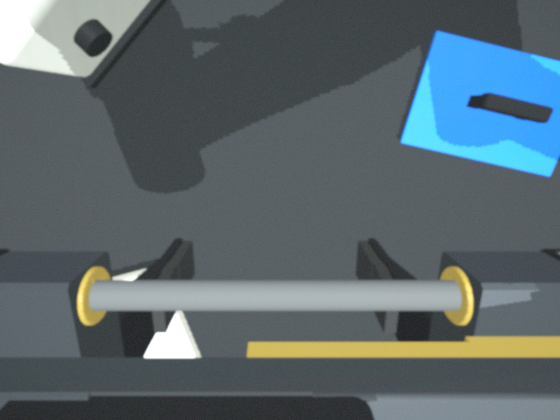

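Scene: the metallic lid with the black bridge handle sits on the stand at about (317,215). Blue look-alikes lie at (141,269) and (269,131); the white tile is at (330,161) left of the stand, the book on the right, and the dial and white bar at (282,256). Next I'll measure from depth.

```bash
cat > h.py <<'E'
import numpy as np,cv2
def load(c): 
    z=np.load(f"pics/{c}.npz"); return z["p"],z["d"],z["mtx"],z["pose"]
def cloud(d,K,T):
    v,u=np.mgrid[:d.shape[0],:d.shape[1]]
    P=np.stack([(u-K[0,2])/K[0,0]*d,(v-K[1,2])/K[1,1]*d,d],-1)
    W=P@T[:3,:3].T+T[:3,3]; W[d<=0]=np.nan; return W
def proj(X,K,T):
    q=(np.atleast_2d(X)-T[:3,3])@T[:3,:3]; return (q@K.T)[:,:2]/q[:,2:]
E
python3 - <<'E'
from h import *
for c in ["scene0","side0"]:
    p,d,K,T=load(c); W=cloud(d,K,T)
    x,y,z=W[...,0],W[...,1],W[...,2]
    br=p.max(-1); sat=br.astype(int)-p.min(-1)
    lid0=(316,215) if c=="scene0" else (316,186)
    print(c,"around lid", W[lid0[1],lid0[0]])
    cx,cy=W[lid0[1],lid0[0]][:2]
    near=(np.hypot(x-cx,y-cy)<0.25)
    for nm,m in [("plate",near&(z>.15)&(z<.178)&(br>110)),("handle",near&(z>.178)&(z<.23)&(br<90)),
                 ("tile",(np.hypot(x-cx,y-cy)<0.45)&(z>.003)&(z<.02)&(br>140)&(sat<40))]:
        m8=m.astype(np.uint8)
        n,l,s,ce=cv2.connectedComponentsWithStats(m8)
        for i in np.argsort(-s[1:,4])[:3]+1:
            if s[i,4]<15: continue
            q=W[l==i]; r=cv2.minAreaRect(q[:,:2].astype(np.float32)*1000)
            print(nm,s[i,4],np.round(ce[i]),"z",np.round(np.percentile(q[:,2],[5,50,95]),4),"rect",np.round(r[0],1),np.round(r[1],1),round(r[2],1),"mean",np.round(q.mean(0),3))
    im=cv2.resize(p[140:320,200:440],None,fx=3.3,fy=3.3,interpolation=cv2.INTER_CUBIC)
    cv2.imwrite(f"pics/crop_{c}.png",im[:,:,::-1])
E
```

```text
scene0 around lid [0.56257291 0.01510462 0.20141882]
plate 2195 [316. 220.] z [0.1613 0.1643 0.1672] rect [557.2  33.8] [136.5 181.4] 88.7 mean [0.561 0.024 0.164]
plate 261 [294. 238.] z [0.1511 0.1637 0.1769] rect [538.3 -57. ] [149.9   4.7] 0.0 mean [ 0.541 -0.057  0.164]
handle 132 [317. 214.] z [0.1881 0.1981 0.2017] rect [560.2  22. ] [64.2 13.8] 0.2 mean [0.561 0.021 0.197]
tile 5052 [210. 317.] z [0.0068 0.0105 0.0138] rect [ 436.  -327.1] [196.2 238.2] 6.9 mean [ 0.446 -0.32   0.01 ]
tile 2251 [329. 163.] z [0.0057 0.0096 0.0134] rect [430.2 355.2] [214.  188.3] 1.6 mean [0.439 0.345 0.01 ]
tile 190 [311. 261.] z [0.008  0.0112 0.015 ] rect [575.3  -8.8] [76.8 53.5] 89.0 mean [ 0.585 -0.019  0.011]
side0 around lid [0.56611764 0.03329009 0.16542654]
plate 1429 [314. 192.] z [0.1543 0.1647 0.1723] rect [557.5  22.2] [165.4 183.6] 88.6 mean [0.549 0.012 0.164]
handle 104 [316. 181.] z [0.1812 0.197  0.2022] rect [556.5  24.7] [16.2 64. ] 87.2 mean [0.558 0.023 0.195]
tile 3967 [323. 315.] z [0.0066 0.0105 0.014 ] rect [ 440.  -314.6] [198.2 220.8] 6.3 mean [ 0.442 -0.308  0.01 ]
tile 1707 [245. 176.] z [0.0054 0.0097 0.0138] rect [434.8 360.5] [216.9 199.1] 2.5 mean [0.434 0.349 0.01 ]
tile 806 [305. 233.] z [0.0068 0.0116 0.0157] rect [538.8  31.1] [211.  130.2] 89.9 mean [ 0.519 -0.005  0.011]
```

View pics/crop_scene0.png

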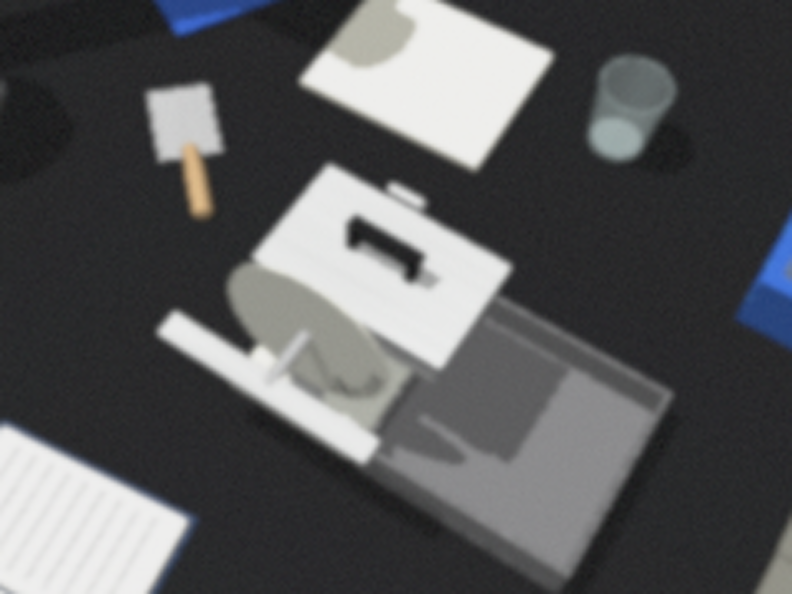

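View pics/crop_side0.png

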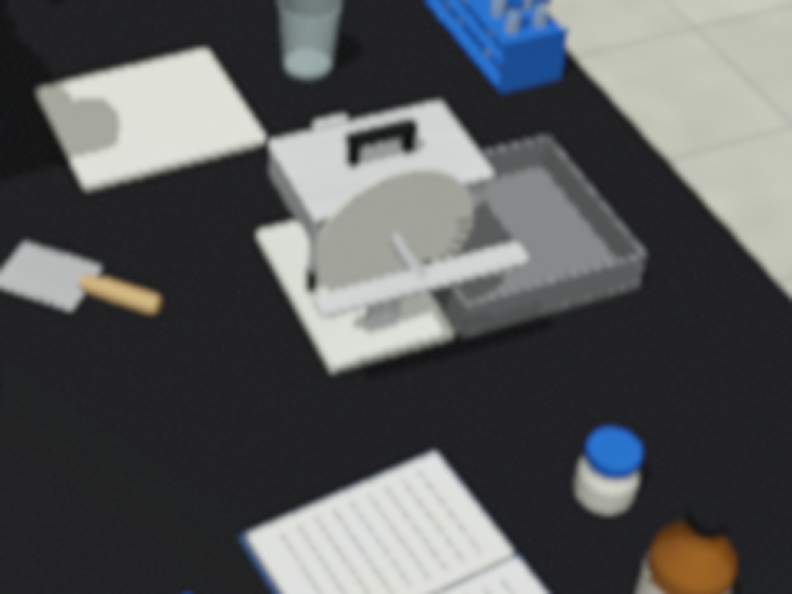

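```bash
cat >> h.py <<'E'
def plane(uv,K,T,z):
    uv=np.atleast_2d(uv).astype(float); r=np.c_[(uv[:,0]-K[0,2])/K[0,0],(uv[:,1]-K[1,2])/K[1,1],np.ones(len(uv))]@T[:3,:3].T
    return T[:3,3]+r*((z-T[2,3])/r[:,2])[:,None]
E
python3 - <<'E'
from h import *
for c in ["scene0","side0"]:
    p,d,K,T=load(c); W=cloud(d,K,T); x,y,z=[W[...,i] for i in range(3)]
    br=p.max(-1)
    def comp(m,seed):
        n,l=cv2.connectedComponents(m.astype(np.uint8)); L=l[seed[1],seed[0]]; return (l==L) if L else None
    seeds={"scene0":dict(tile=(329,163),lid=(300,215),bar=(270,250)),"side0":dict(tile=(245,176),lid=(300,190),bar=(310,226))}[c]
    for n,zz,zr in [("tile",.01,(-.01,.03)),("lid",.165,(.145,.18)),("bar",.144,(.125,.162))]:
        s=seeds[n]; print(n,W[s[1],s[0]],br[s[1],s[0]])
        m=(br>105)&(z>zr[0])&(z<zr[1])
        if n!="tile" : m&=(y>-.05 if n=="lid" else y<-.085)
        m=comp(m,s)
        if m is None: print("none");continue
        uv=np.argwhere(m)[:,::-1]; q=plane(uv,K,T,zz)
        r=cv2.minAreaRect((q[:,:2]*1000).astype(np.float32)); print(c,n,m.sum(),np.round(r[0],1),np.round(r[1],1),round(r[2],2), "meanz",np.median(W[m][:,2]))
    # bystanders etc
    m=(z>.03)&(z<.3)&(x>.25)&(x<1.2)&(abs(y)<.7)
    n,l,s,ce=cv2.connectedComponentsWithStats(m.astype(np.uint8))
    for i in range(1,n):
        if s[i,4]>60:
            q=W[l==i]; print("obj",np.round(ce[i]),s[i,4],np.round(np.percentile(q,[2,98],axis=0),3).tolist())
E
```

```text
tile [0.43826438 0.34351898 0.00744477] 238
scene0 tile 2520 [432.7 353.6] [217.1 190.9] 1.4 meanz 0.009445112707722636
lid [0.51688337 0.01241575 0.16404848] 231
scene0 lid 2226 [557.6  29.1] [135.7 180.4] 89.23 meanz 0.164267860552331
bar [ 0.5041912  -0.1138111   0.14267888] 232
scene0 bar 696 [ 537.1 -106.4] [ 44.1 199.8] 89.46 meanz 0.14332735658349105
obj [379.  95.] 1429 [[0.367, 0.623, 0.033], [0.539, 0.699, 0.132]]
obj [390. 170.] 489 [[0.607, 0.351, 0.033], [0.671, 0.42, 0.091]]
obj [452. 212.] 1680 [[0.827, 0.256, 0.035], [0.905, 0.455, 0.113]]
obj [311. 237.] 4949 [[0.465, -0.124, 0.034], [0.804, 0.12, 0.202]]
obj [275. 346.] 337 [[0.622, -0.311, 0.03], [0.665, -0.268, 0.063]]
obj [237. 388.] 785 [[0.598, -0.457, 0.042], [0.657, -0.398, 0.152]]
obj [343. 411.] 656 [[0.824, -0.359, 0.053], [0.895, -0.3, 0.074]]
tile [0.43126109 0.34535807 0.01068564] 225
side0 tile 1940 [459.5 357.2] [269.6 198.4] 1.61 meanz 0.009372497127068558
lid [nan nan nan] 212
none
bar [ 0.48636065 -0.10244591  0.14500485] 206
side0 bar 495 [ 536.9 -107.2] [ 43.1 200.9] 89.39 meanz 0.1433003723530396
obj [221. 114.] 1158 [[0.36, 0.624, 0.032], [0.536, 0.698, 0.133]]
obj [351. 140.] 1060 [[0.828, 0.257, 0.033], [0.904, 0.455, 0.114]]
obj [293. 146.] 361 [[0.607, 0.353, 0.034], [0.673, 0.424, 0.092]]
obj [323. 204.] 3650 [[0.464, -0.122, 0.033], [0.807, 0.118, 0.206]]
obj [463. 270.] 893 [[0.825, -0.383, 0.033], [0.908, -0.301, 0.074]]
obj [385. 280.] 286 [[0.621, -0.31, 0.031], [0.663, -0.266, 0.064]]
obj [408. 314.] 914 [[0.594, -0.456, 0.033], [0.645, -0.403, 0.152]]
obj [508. 320.] 1687 [[0.836, -0.581, 0.032], [0.918, -0.461, 0.064]]
obj [431. 415.] 508 [[0.459, -0.699, 0.082], [0.592, -0.644, 0.1]]
```

Call:
move_arm --series '[[[0,0,0.135,0.46,-0.69,0.04,1],[0,0,0.135,0.46,-0.69,0.04,1],[0,0,0.135,0.46,-0.69,0.04,1],[0,0,0.135,0.46,-0.69,0.04,1],[0,0,0.135,0.46,-0.69,0.04,1],[0,0,0.135,0.46,-0.69,0.04,1],[0,0,0.135,0.46,-0.69,0.04,1],[0,0,0.135,0.46,-0.69,0.04,1],[0,0,0.135,0.46,-0.69,0.04,1],[0,0,0.135,0.46,-0.69,0.04,1],[0,0,0.135,0.46,-0.69,0.04,1],[0,0,0.135,0.46,-0.69,0.04,1],[0,0,0.135,0.46,-0.69,0.04,1],[0,0,0,0,0,0,1]]]'

```text
time_s: 2.8
tcp_pos: [0.5379, 0.0451, 0.3262]
ee_rot: [[0.006, -0.02, -1.0], [0.005, -1.0, 0.02], [-1.0, -0.005, -0.006]]
wrist_force: [-0.0, 0.3, -0.5]
gripper_width: 1.003
```

Run:
```python
from station import r, viewer, spotter
from h import *
s=r.sense(); print(s["tcp_pos"],s["ee_rot"])
p,d=viewer.capture("wrist"); cp=viewer.camera_params("wrist"); np.savez("pics/wrist1.npz",p=p,d=d,**cp)
cv2.imwrite("pics/wrist1.png",p[:,:,::-1])
W=cloud(d,cp["mtx"],cp["pose"]); z=W[...,2]
m=(z>.18)&(z<.215)&(p.max(-1)<100)
n,l,st,ce=cv2.connectedComponentsWithStats(m.astype(np.uint8))
for i in range(1,n):
    if st[i,4]>100:
        uv=np.argwhere(l==i)[:,::-1]; q=plane(uv,cp["mtx"],cp["pose"],.2)
        print(ce[i],st[i,4],np.median(W[l==i],0),cv2.minAreaRect((q[:,:2]*1000).astype(np.float32)))
```

```text
[0.53792142 0.04510544 0.32621109] [[ 0.00648615 -0.01972368 -0.99978443]
 [ 0.00472856 -0.99979368  0.01975454]
 [-0.99996778 -0.00485567 -0.00639154]]
[414.80016722 207.37750836] 2392 [ 0.54416027 -0.05032741  0.19512954] ((548.86669921875, -49.53679656982422), (15.174711227416992, 107.13275146484375), 89.46833038330078)
[301.31439218 187.0316721 ] 2147 [0.56183527 0.02893836 0.19837212] ((559.9447631835938, 29.064029693603516), (15.141039848327637, 67.7201156616211), 88.94837188720703)
```

View pics/wrist1.png

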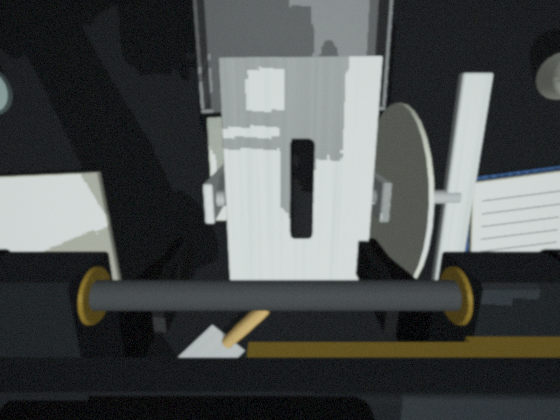

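Call:
move_arm --series '[[[0,0,0,0.18,-0.14,-0.3,1],[0,0,0,0.18,-0.14,-0.4,1],[0,0,0,0,0,-0.4,1],[0,0,0,0,0,-0.22,1],[0,0,0,0,0,0,1]]]'

```text
time_s: 3.48
tcp_pos: [0.558, 0.0318, 0.241]
ee_rot: [[0.003, -0.012, -1.0], [0.005, -1.0, 0.012], [-1.0, -0.005, -0.003]]
wrist_force: [0.9, -0.6, 0.7]
gripper_width: 0.999
```

Call:
move_arm --series '[[[0,0,-0.04,0.03,-0.06,0.06,1],[0,0,0,0,0,0,1]]]'

```text
time_s: 3.72
tcp_pos: [0.5606, 0.0287, 0.2463]
ee_rot: [[0.006, -0.016, -1.0], [0.006, -1.0, 0.016], [-1.0, -0.006, -0.006]]
wrist_force: [-0.3, 0.1, -0.2]
gripper_width: 1.002
```

Run:
```python
from station import r, viewer, spotter
from h import *
s=r.sense(); print(s["tcp_pos"],s["ee_rot"])
for c in ["side","scene"]:
    p,d=viewer.capture(c); 
    cv2.imwrite(f"pics/{c}2.png",cv2.resize(p[120:300,220:460],None,fx=3.3,fy=3.3)[:,:,::-1])
```

```text
[0.56064549 0.02868132 0.24630781] [[ 0.00635875 -0.0160631  -0.99985076]
 [ 0.00559727 -0.99985474  0.01609876]
 [-0.99996412 -0.0056988  -0.00626792]]
```

View pics/side2.png

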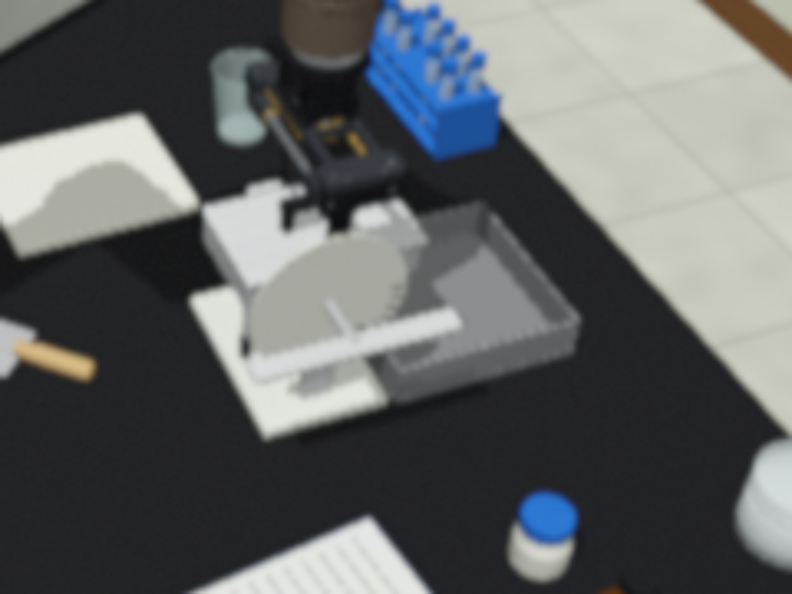

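View pics/scene2.png

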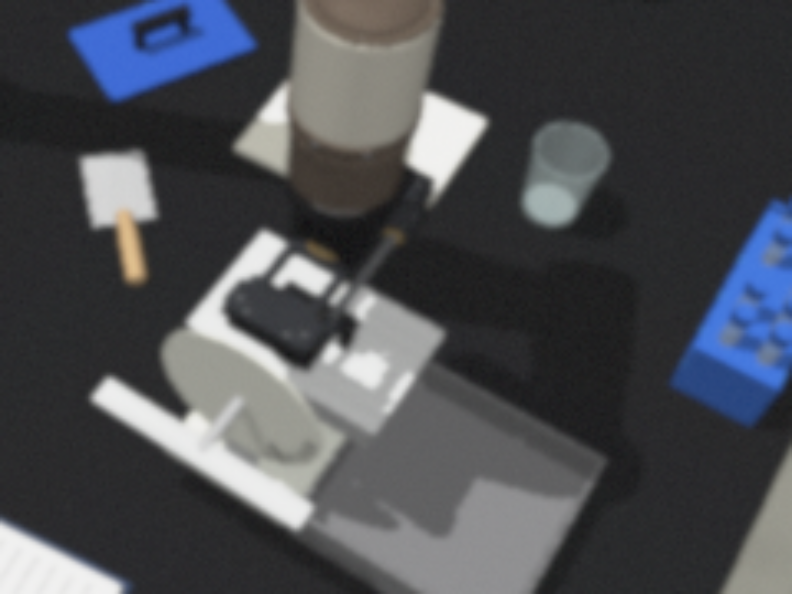

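The fingers straddle the handle, so I'm closing now.

Call:
move_arm --series '[[[0,0,0,0,0,0,0.5],[0,0,0,0,0,0,0.3],[0,0,0,0,0,0,0],[0,0,0,0,0,0,0],[0,0,0,0,0,0,0],[0,0,0,0,0,0,0],[0,0,0,0,0,0,0]]]'

```text
time_s: 4.7
tcp_pos: [0.5604, 0.0287, 0.2467]
ee_rot: [[0.007, -0.016, -1.0], [0.006, -1.0, 0.016], [-1.0, -0.006, -0.007]]
wrist_force: [-1.4, 1.0, 0.1]
gripper_width: 0.282
```

Call:
move_arm --series '[[[0,0,0,0,0,0,0],[0,0,0,0,0,0,0],[0,0,0,0,0,0,0],[0,0,0,0,0,0,0]]]'

```text
time_s: 5.2
tcp_pos: [0.5604, 0.0285, 0.2467]
ee_rot: [[0.007, -0.016, -1.0], [0.006, -1.0, 0.016], [-1.0, -0.006, -0.007]]
wrist_force: [-0.3, -0.1, -0.7]
gripper_width: 0.179
```

Call:
move_arm --series '[[[0,0,0,0,0,0.1,0],[0,0,0,0,0,0.15,0],[0,0,0,0,0,0.3,0],[0,0,0,0,0,0.4,0],[0,0,0,0,0,0.4,0],[0,0,0,0,0,0,0]]]'

```text
time_s: 5.95
tcp_pos: [0.559, 0.0286, 0.3301]
ee_rot: [[0.003, -0.017, -1.0], [0.006, -1.0, 0.017], [-1.0, -0.007, -0.003]]
wrist_force: [0.5, -0.6, -3.2]
gripper_width: 0.187
```

Run:
```python
from station import r, viewer, spotter
from h import *
s=r.sense(); print(s["tcp_pos"],s["wrist_force"])
for c in ["side","scene","wrist"]:
    p,d=viewer.capture(c); np.savez(f"pics/{c}3.npz",p=p,d=d,**viewer.camera_params(c))
    cv2.imwrite(f"pics/{c}3.png",p[:,:,::-1])
a,b=[cv2.imread(f"pics/{c}3.png")[100:320,180:440] for c in("side","scene")]
cv2.imwrite("pics/ab3.png",cv2.resize(np.hstack([a,b]),None,fx=1.5,fy=1.5))
```

```text
[0.55901043 0.0285732  0.3301135 ] [ 0.48319255 -0.61733582 -3.17621521]
```

View pics/ab3.png

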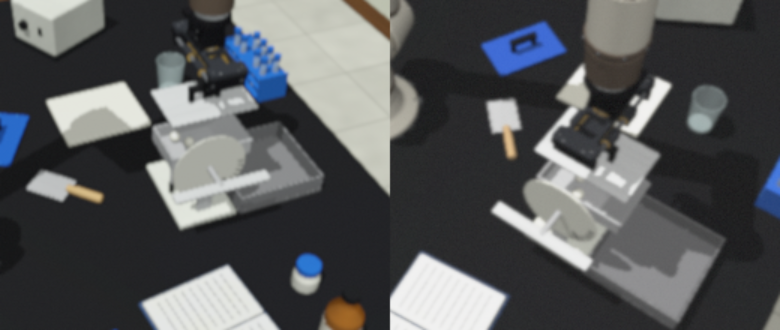

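View pics/wrist3.png

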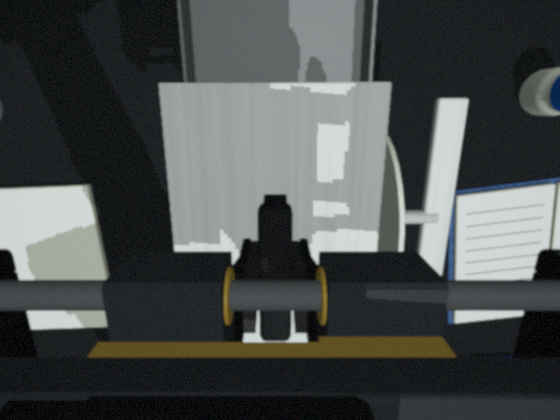

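```bash
cat > fit.py <<'E'
from h import *
from scipy.optimize import minimize
def box(x,y,a,L,Wd,z0,z1):
    c=np.array([[sx*L/2,sy*Wd/2] for sx in(-1,1) for sy in(-1,1)]); R=np.array([[np.cos(a),-np.sin(a)],[np.sin(a),np.cos(a)]])
    c=c@R.T+[x,y]; return np.vstack([np.c_[c,[z0]*4],np.c_[c,[z1]*4]])
def sil(P,K,T,S=4):
    q=cv2.convexHull(proj(P,K,T).astype(np.float32))
    im=np.zeros((420*S,560*S),np.uint8); cv2.fillConvexPoly(im,np.round((q+.5)*S*16-8).astype(np.int32),255,shift=4)
    return cv2.resize(im,(560,420),interpolation=cv2.INTER_AREA)/255.
def fit(mask,K,T,x0,L,Wd,z0,z1):
    f=lambda v:np.abs(sil(box(v[0],v[1],v[2],L,Wd,z0,z1),K,T)-mask).sum()
    r=minimize(f,x0,method="Nelder-Mead",options=dict(initial_simplex=np.array([x0]+[np.add(x0,d) for d in ([.01,0,0],[0,.01,0],[0,0,.04])]),xatol=1e-4,fatol=.5))
    return r.x,r.fun,mask.sum()
E
python3 - <<'E'
from fit import *
for c in ["scene0","side0"]:
    p,d,K,T=load(c); W=cloud(d,K,T)
    m=(p.min(-1)>85)
    n,l=cv2.connectedComponents(m.astype(np.uint8)); s=(340,165) if c=="scene0" else (250,176)
    m=(l==l[s[1],s[0]]); print(m.sum())
    m=m.astype(float)
    v,f,a=fit(m,K,T,[.432,.355,.02],.21,.18,0,.01); print(c,v[:2],np.degrees(v[2]),f,a)
p,d,K,T=load("wrist3")
m=p.min(-1)>70
W=cloud(d,K,T)
q=W[(W[...,2]<.03)&(W[...,1]>.15)&m]; print(np.nanpercentile(q,[1,99],axis=0) if len(q) else 0)
E
```

```text
2589
scene0 [0.43268023 0.35559905] 1.87335836080925 125.72156862745098 2589.0
7929
side0 [0.43625735 0.35952273] 1.3767169735128146 6063.050980392157 7929.0
[[ 0.32367419  0.17164819 -0.00228921]
 [ 0.54041272  0.39274933  0.00991528]]
```

Run:
```python
from fit import *
p,d,K,T=load("wrist3")
for v in (200,230,260): 
    row=p[v].min(-1).astype(int); u=[i for i in range(60,130) if row[i-1]>60>=row[i]]; print(v,u,[plane([(i-.5,v)],K,T,.01)[0] for i in u])
# lid edges at plane z of lid top: TCP .330 -> plate top = .330-.0817
zt=.3301-(.2467-.165)
for v in (130,160):
    row=p[v].min(-1).astype(int); print(row[150:180],row[370:400])
    for a,b in((150,180),(375,400)):
        g=np.abs(np.diff(row[a:b])); i=a+g.argmax()+.5; print(plane([(i,v)],K,T,zt))
```

```text
200 [94] [array([0.52206545, 0.26301735, 0.01      ])]
230 [101] [array([0.48104338, 0.26093037, 0.01      ])]
260 [107] [array([0.43772865, 0.26008079, 0.01      ])]
[ 32  25  31  19  34  30  23  31  30  29  33  46  83 125 145 152 155 154
 154 152 154 153 153 154 156 156 155 155 155 157] [160 162 159 161 162 160 163 161 163 161 161 160 159 159 158 154 144 111
  68  40  23  31  26  24  29  38  33  32  30  31]
[[0.62349032 0.08387702 0.2484    ]]
[[ 0.62148878 -0.02811909  0.2484    ]]
[ 20  27  28  30  26  33  28  32  28  26  33  29  31  34  53  91 129 147
 153 156 155 153 153 152 152 155 154 155 156 155] [160 160 160 163 160 162 162 163 162 162 162 161 157 149 127 103  88  84
  82  85  79  94 123 153 170 172 164 134  89  49]
[[0.60847385 0.08457579 0.2484    ]]
[[ 0.60641166 -0.03437137  0.2484    ]]
```

Call:
move_arm --series '[[[0,0,0.04,-0.15,0.35,0,0],[0,0,0.04,-0.26,0.65,0,0],[0,0,0.04,-0.26,0.65,0,0],[0,0,0.04,-0.26,0.65,0,0],[0,0,0.04,-0.26,0.65,0,0],[0,0,0.04,-0.26,0.65,0,0],[0,0,0.04,-0.26,0.65,0,0],[0,0,0.04,-0.26,0.6,0,0],[0,0,0,-0.1,0.25,0,0],[0,0,0,0,0,0,0]]]'

```text
time_s: 7.35
tcp_pos: [0.4246, 0.3403, 0.3117]
ee_rot: [[-0.026, 0.025, -0.999], [-0.011, -1.0, -0.024], [-1.0, 0.01, 0.026]]
wrist_force: [0.6, -0.8, -2.4]
gripper_width: 0.18
```

Call:
move_arm --series '[[[0.08,-0.19,0,0.14,0.29,-0.3,0],[0,0,0,0,0,-0.6,0],[0,0,0,0,0,-0.6,0],[0,0,0,0,0,-0.6,0],[0,0,0,0,0,-0.4,0],[0,0,0,0,0,0,0]]]'

```text
time_s: 8.1
tcp_pos: [0.4359, 0.3501, 0.1565]
ee_rot: [[0.0, 0.016, -1.0], [-0.004, -1.0, -0.016], [-1.0, 0.004, -0.0]]
wrist_force: [-0.4, -0.3, -2.1]
gripper_width: 0.179
```

Call:
move_arm --series '[[[0.03,0,0.07,-0.05,0.13,-0.3,0],[0,0,0,0,0,-0.3,0],[0,0,0,0,0,-0.15,0],[0,0,0,0,0,0,0]]]'

```text
time_s: 8.6
tcp_pos: [0.4365, 0.3578, 0.1153]
ee_rot: [[0.006, 0.024, -1.0], [0.006, -1.0, -0.024], [-1.0, -0.006, -0.006]]
wrist_force: [0.6, 0.3, -1.7]
gripper_width: 0.179
```

Run:
```python
from station import r, viewer, spotter
from h import *
s=r.sense(); print(s["tcp_pos"],s["wrist_force"])
for c in ["side","scene"]:
    p,d=viewer.capture(c); np.savez(f"pics/{c}4.npz",p=p,d=d,**viewer.camera_params(c))
    cv2.imwrite(f"pics/{c}4.png",p[:,:,::-1])
a,b=[cv2.imread(f"pics/{c}4.png")[90:270,u:u+200] for c,u in(("side",150),("scene",240))]
cv2.imwrite("pics/ab4.png",cv2.resize(np.hstack([a,b]),None,fx=2,fy=2))
```

```text
[0.43645392 0.35775542 0.11528868] [ 0.62167872  0.292306   -1.71448582]
```

View pics/ab4.png

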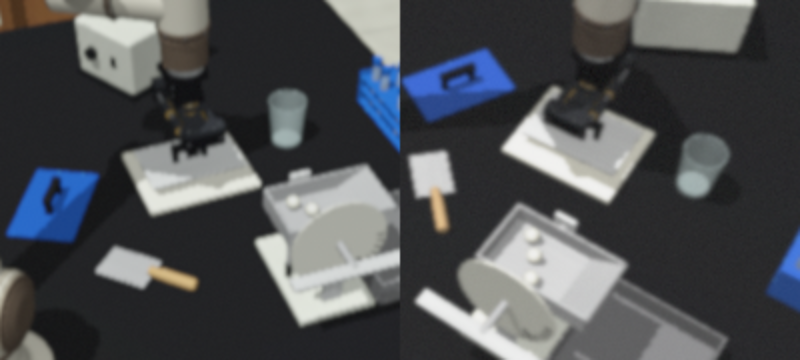

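Call:
move_arm --series '[[[-0.04,0.04,0,-0.05,0,-0.1,0],[0,0,0,0,0,-0.08,0],[0,0,0,0,0,0,0]]]'

```text
time_s: 9.07
tcp_pos: [0.4338, 0.3587, 0.1059]
ee_rot: [[0.003, 0.025, -1.0], [0.003, -1.0, -0.025], [-1.0, -0.003, -0.003]]
wrist_force: [-0.3, -0.5, -2.4]
gripper_width: 0.179
```

Call:
move_arm --series '[[[0,0,0,0,-0.01,-0.06,0],[0,0,0,0,0,-0.03,0],[0,0,0,0,0,0,0]]]'

```text
time_s: 9.45
tcp_pos: [0.4338, 0.3582, 0.1008]
ee_rot: [[0.003, 0.025, -1.0], [0.003, -1.0, -0.025], [-1.0, -0.003, -0.003]]
wrist_force: [0.2, 0.4, -1.0]
gripper_width: 0.177
```

Call:
move_arm --series '[[[0,0,0,0,0,-0.025,0],[0,0,0,0,0,-0.02,0],[0,0,0,0,0,0,0]]]'

```text
time_s: 9.82
tcp_pos: [0.4339, 0.3584, 0.1009]
ee_rot: [[0.004, 0.026, -1.0], [0.004, -1.0, -0.026], [-1.0, -0.003, -0.004]]
wrist_force: [0.3, 0.1, -2.4]
gripper_width: 0.184
```

Call:
move_arm --series '[[[0,0,0,0,0,-0.05,0],[0,0,0,0,0,-0.04,0],[0,0,0,0,0,0,0]]]'

```text
time_s: 10.2
tcp_pos: [0.4341, 0.3588, 0.1011]
ee_rot: [[0.006, 0.028, -1.0], [0.004, -1.0, -0.028], [-1.0, -0.004, -0.006]]
wrist_force: [-0.6, 1.7, -2.1]
gripper_width: 0.176
```

Run:
```python
from station import r, viewer, spotter
from h import *
p,d=viewer.capture("scene");c=viewer.camera_params("scene");W=cloud(d,c["mtx"],c["pose"])
x,y,z=[W[...,i] for i in range(3)]
m=(x>.32)&(x<.55)&(y>.25)&(y<.46)&(z<.04)&(z>-.01)&(p.min(-1)>60)
print(m.sum(),np.histogram(z[m],np.arange(-.002,.036,.002)))
print(r.sense()["wrist_force"],r.sense()["tcp_pos"])
```

```text
2055 (array([ 70,  70,  60,  60, 205, 320, 236, 105,  96, 210, 310, 190,  57,
         7,   3,   2,   0,   1]), array([-0.002,  0.   ,  0.002,  0.004,  0.006,  0.008,  0.01 ,  0.012,
        0.014,  0.016,  0.018,  0.02 ,  0.022,  0.024,  0.026,  0.028,
        0.03 ,  0.032,  0.034]))
[-0.01278872 -0.01509791 -2.22762156] [0.43415331 0.35884223 0.10093697]
```

Call:
move_arm --series '[[[0,0,0,0,0,0,0.6],[0,0,0,0,0,0,0.6],[0,0,0,0,0,0,0.6],[0,0,0,0,0,0,0.6],[0,0,0,0,0,0.3,0.6],[0,0,0,0,0,0.6,0.6],[0,0,0,0,0,0.9,0.6],[0,0,0,0,0,0.9,0.6],[0,0,0,0,0,0.9,0],[0,0,0,0,0,0,0]]]'

```text
time_s: 11.5
tcp_pos: [0.4339, 0.3578, 0.3223]
ee_rot: [[0.006, 0.029, -1.0], [0.002, -1.0, -0.029], [-1.0, -0.002, -0.006]]
wrist_force: [-1.1, 0.0, -0.8]
gripper_width: 0.452
```

Run:
```python
from station import r, viewer, spotter
from fit import *
for c in ["side","scene"]:
    p,d=viewer.capture(c); np.savez(f"pics/{c}5.npz",p=p,d=d,**viewer.camera_params(c))
    cv2.imwrite(f"pics/{c}5.png",p[:,:,::-1])
a,b=[cv2.imread(f"pics/{c}5.png")[90:270,u:u+200] for c,u in(("side",150),("scene",240))]
cv2.imwrite("pics/ab5.png",cv2.resize(np.hstack([a,b]),None,fx=2,fy=2))
s=r.sense();print(s["tcp_pos"],s["wrist_force"],s["joints"])
```

```text
[0.43238072 0.3563911  0.31714463] [ 0.54084172 -0.89019956 -0.43650904] [ 56.11156428  14.87126149  -6.39018268   0.10743427 -69.03978571
  35.44844137]
```

View pics/ab5.png

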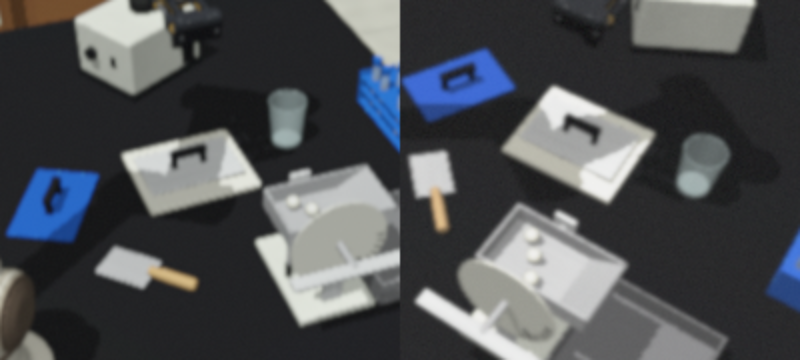

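Run:
```python
from fit import *
p,d,K,T=load("wrist1"); W=cloud(d,K,T)
m=(p.min(-1)>90)&(W[...,2]>.13)&(W[...,2]<.16)&(W[...,1]<-.08)
for v in (90,120,150,180,230):
    u=np.where(m[v])[0]
    if len(u): print(v,u.min(),u.max(),plane([(u.min()-.5,v),(u.max()+.5,v)],K,T,.144).round(4).tolist())
m2=m; uv=np.argwhere(m2)[:,::-1]; q=plane(uv,K,T,.144); print("bar xmax",np.percentile(q[:,0],99.5))
p,d,K,T=load("scene5"); W=cloud(d,K,T); x,y,z=[W[...,i] for i in range(3)]
m=(z>.03)&(z<.06)&(p.max(-1)<90)&(x>.35)&(x<.52)&(y>.3)&(y<.42)
uv=np.argwhere(m)[:,::-1];print(m.sum(),cv2.minAreaRect((plane(uv,K,T,.054)[:,:2]*1000).astype(np.float32)),np.median(W[m],0))
p,d,K,T=load("side5"); W=cloud(d,K,T); x,y,z=[W[...,i] for i in range(3)]
m=(z>.03)&(z<.06)&(p.max(-1)<90)&(x>.35)&(x<.52)&(y>.3)&(y<.42)
uv=np.argwhere(m)[:,::-1];print(m.sum(),cv2.minAreaRect((plane(uv,K,T,.054)[:,:2]*1000).astype(np.float32)),np.median(W[m],0))
# balls + bar baseline
for c in("scene5","side5"):
    p,d,K,T=load(c); W=cloud(d,K,T); x,y,z=[W[...,i] for i in range(3)]
    m=(z>.1)&(z<.18)&(y<-.085)&(y>-.135)&(x>.42)&(x<.66)&(p.min(-1)>90); q=W[m]; print(c,m.sum(),np.degrees(np.arctan(np.polyfit(q[:,0],q[:,2],1)[0])),q[:,0].min(),q[:,0].max(),np.median(q,0))
```

```text
90 459 489 [[0.6241, -0.097, 0.144], [0.6237, -0.121, 0.144]]
120 455 484 [[0.6015, -0.0968, 0.144], [0.601, -0.1206, 0.144]]
150 451 480 [[0.5777, -0.0967, 0.144], [0.5773, -0.121, 0.144]]
180 447 475 [[0.5528, -0.0965, 0.144], [0.5523, -0.1206, 0.144]]
230 440 467 [[0.5082, -0.0958, 0.144], [0.5078, -0.1202, 0.144]]
bar xmax 0.6362012773023891
84 ((434.9381103515625, 346.877197265625), (64.3510971069336, 27.461511611938477), 4.193358898162842) [0.43616614 0.35170508 0.05184473]
81 ((428.19415283203125, 344.9656066894531), (72.46758270263672, 36.71388626098633), 3.2528915405273438) [0.43424828 0.35469405 0.05056111]
scene5 691 0.04662287750928301 0.4359091110294338 0.6359519648480412 [ 0.53990708 -0.11500175  0.14324873]
side5 497 0.010190741115121492 0.43722025301407286 0.6389112637559695 [ 0.53531975 -0.11333822  0.14329589]
```

Call:
move_arm --series '[[[0,0,-0.96,0.29,-0.65,0.05,1],[0,0,-0.96,0.29,-0.65,0.05,1],[0,0,-0.96,0.29,-0.65,0.05,1],[0,0,-0.96,0.29,-0.65,0,1],[0,0,-0.96,0.29,-0.65,0,1],[0,0,-0.96,0.29,-0.65,0,1],[0,0,-0.96,0.29,-0.65,0,1],[0,0,-0.96,0.29,-0.65,0,1],[0,0,-0.96,0.29,-0.65,0,1],[0,0,-0.96,0.29,-0.65,0,1],[0,0,-0.96,0.29,-0.65,0,1],[0,0,-0.96,0.29,-0.65,0,1],[0,0,0,0,0,0,1]]]'

```text
time_s: 13.22
tcp_pos: [0.6376, -0.1289, 0.2941]
ee_rot: [[-0.057, -0.996, 0.064], [0.022, 0.062, 0.998], [-0.998, 0.059, 0.018]]
wrist_force: [-1.1, 0.5, 0.1]
gripper_width: 0.999
```

Call:
move_arm --series '[[[-0.16,-0.41,0.37,0.07,0.26,-0.3,1],[0,0,0,0,0,-0.3,1],[0,0,0,0,0,0,1]]]'

```text
time_s: 13.6
tcp_pos: [0.6395, -0.1119, 0.2513]
ee_rot: [[-0.009, -1.0, 0.008], [-0.002, 0.008, 1.0], [-1.0, 0.009, -0.002]]
wrist_force: [-0.4, -0.7, 0.2]
gripper_width: 1.0
```

```bash
cat > look.py <<'E'
import sys
from station import r, viewer, spotter
from fit import *
k=sys.argv[1]
ims=[]
for c,(a,b) in dict(side=(100,200),scene=(150,210)).items():
    p,d=viewer.capture(c); np.savez(f"pics/{c}{k}.npz",p=p,d=d,**viewer.camera_params(c))
    ims.append(cv2.resize(p[a:a+190,b:b+230][:,:,::-1],None,fx=1.7,fy=1.7,interpolation=cv2.INTER_CUBIC))
    K,T=viewer.camera_params(c)["mtx"],viewer.camera_params(c)["pose"]
    W=cloud(d,K,T); x,y,z=[W[...,i] for i in range(3)]
    m=(z>.03)&(z<.26)&(y<-.095)&(y>-.132)&(x>.42)&(x<.66)&(p.min(-1)>100); q=W[m]
    if len(q)>30:
        c0,ax=q.mean(0),None; X=q[:,[0,2]]; e=np.linalg.svd(X-X.mean(0),full_matrices=False)[2][0]; print(c,len(q),"bar deg",round(-np.degrees(np.arctan(e[1]/e[0])),1))
cv2.imwrite(f"pics/ab{k}.png",np.hstack(ims))
s=r.sense();print(s["time_s"],s["tcp_pos"],s["wrist_force"],s["joints"].round(1))
E
python3 look.py 6
```

```text
side 488 bar deg -0.5
scene 674 bar deg -0.6
13.7 [ 0.64076899 -0.11217576  0.25375099] [-0.63153967  0.31245599 -0.60640429] [  4.3  26.1   1.2   0.1 -65.4  -4.9]
```

View pics/ab6.png

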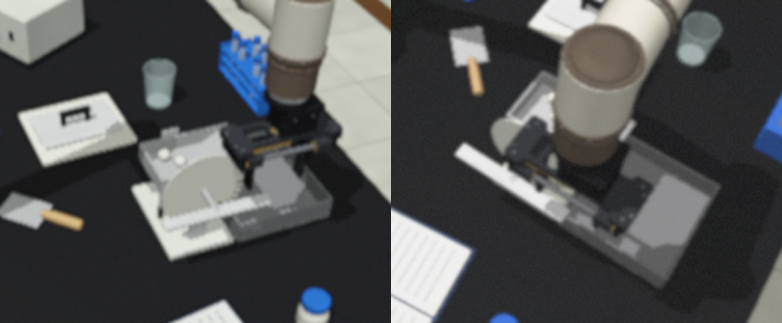

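Call:
move_arm --series '[[[0,0,0,0,0,-0.3,1],[0,0,0,0,0,-0.3,1],[0,0,0,0,0,-0.25,1],[0,0,0,0,0,-0.25,1],[0,0,0,0,0,0,1]]]'

```text
time_s: 14.32
tcp_pos: [0.6428, -0.1115, 0.1926]
ee_rot: [[0.004, -1.0, 0.005], [-0.004, 0.005, 1.0], [-1.0, -0.004, -0.004]]
wrist_force: [-0.5, 0.8, 0.4]
gripper_width: 1.002
```

```bash
python3 look.py 7
```

```text
side 381 bar deg 23.4
scene 478 bar deg 24.3
14.425 [ 0.64332606 -0.11159404  0.19359814] [-0.03857314  0.66978004 -0.17179973] [  4.4  29.   -3.2   0.3 -57.5  -4.9]
```

View pics/ab7.png

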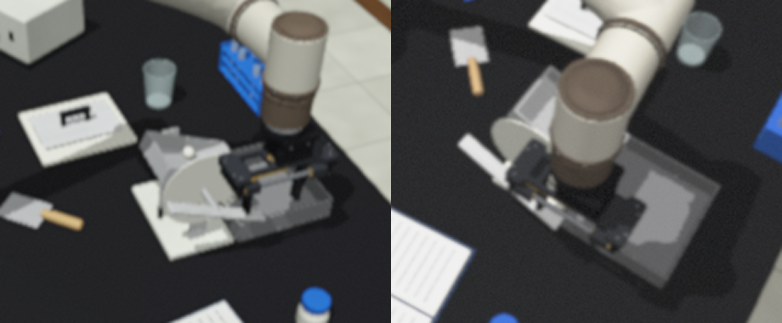

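Call:
move_arm --series '[[[0,0,0,0,0,-0.2,1],[0,0,0,0,0,-0.2,1],[0,0,0,0,0,-0.15,1],[0,0,0,0,0,0,1]]]'

```text
time_s: 14.92
tcp_pos: [0.6448, -0.1117, 0.1608]
ee_rot: [[0.011, -1.0, 0.004], [-0.005, 0.004, 1.0], [-1.0, -0.011, -0.005]]
wrist_force: [0.1, 0.2, -0.2]
gripper_width: 1.001
```

```bash
python3 look.py 8
```

```text
side 256 bar deg 43.9
scene 383 bar deg 44.5
15.025 [ 0.64471032 -0.1116697   0.16122472] [ 0.38615827 -0.01356972  0.22227122] [  4.4  30.9  -5.2   0.4 -53.3  -4.9]
```

View pics/ab8.png

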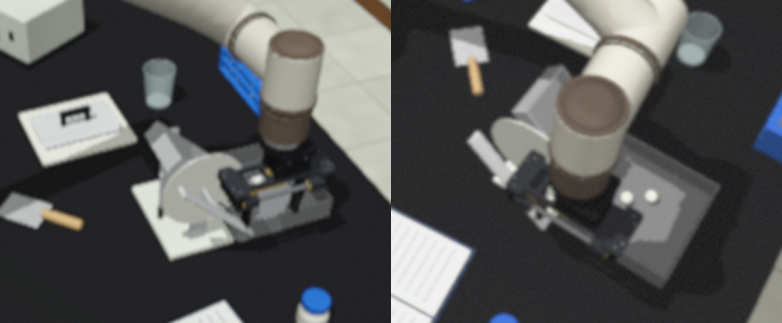

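Call:
move_arm --series '[[[0,0,0,0,0,-0.1,1],[0,0,0,0,0,-0.07,1],[0,0,0,0,0,0,1]]]'

```text
time_s: 15.4
tcp_pos: [0.6456, -0.1117, 0.1513]
ee_rot: [[0.014, -1.0, 0.004], [-0.005, 0.004, 1.0], [-1.0, -0.014, -0.005]]
wrist_force: [0.5, -1.0, 0.8]
gripper_width: 1.004
```

```bash
python3 look.py 9
```

```text
side 235 bar deg 46.7
scene 367 bar deg 47.7
15.5 [ 0.64554585 -0.11170282  0.15131916] [0.41323466 0.03164465 0.16515913] [  4.4  31.5  -5.7   0.4 -52.   -4.9]
```

View pics/ab9.png

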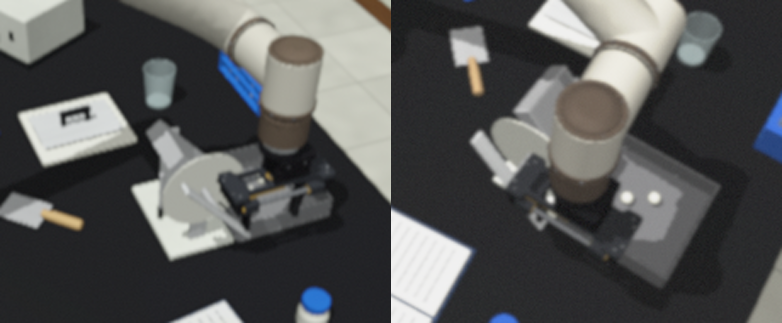

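```bash
cat > ang.py <<'E'
import sys
from fit import *
for k in sys.argv[1:]:
  for c in("scene","side"):
    p,d,K,T=load(c+k); W=cloud(d,K,T); x,y,z=[W[...,i] for i in range(3)]
    m=(z>.04)&(z<.26)&(y<-.09)&(y>-.135)&(x>.42)&(x<.66)&(p.min(-1)>100)
    # top: erode
    n,l,st,ce=cv2.connectedComponentsWithStats(m.astype(np.uint8)); i=1+st[1:,4].argmax()
    M=cv2.erode((l==i).astype(np.uint8),np.ones((3,3),np.uint8))>0; q=W[M]
    X=q[:,[0,2]]
    for _ in range(6):
        c0=X.mean(0); e=np.linalg.svd(X-c0,full_matrices=False)[2]; res=(X-c0)@e[1]; X=X[abs(res)<2*max(res.std(),.0015)]
    print(k,c,len(X),"deg",round(-np.degrees(np.arctan(e[0][1]/e[0][0])),2),"std",res.std().round(4), "line dist to axis", round(float((np.array([.538,.14])-c0)@e[1]),4),"near end",W[l==i][np.argmin(W[l==i][:,0])].round(3), W[l==i][np.argmax(W[l==i][:,2])].round(3))
E
python3 ang.py 6 7 8 9
```

```text
6 scene 409 deg -0.13 std 0.0014 line dist to axis -0.0034 near end [ 0.437 -0.117  0.143] [ 0.588 -0.125  0.2  ]
6 side 252 deg -0.04 std 0.0016 line dist to axis -0.0036 near end [ 0.437 -0.122  0.145] [ 0.537 -0.096  0.149]
7 scene 167 deg 24.43 std 0.0014 line dist to axis 0.0025 near end [ 0.445 -0.124  0.179] [ 0.451 -0.111  0.187]
7 side 220 deg 23.93 std 0.0013 line dist to axis 0.0035 near end [ 0.446 -0.112  0.18 ] [ 0.455 -0.106  0.183]
8 scene 178 deg 44.87 std 0.0012 line dist to axis 0.0025 near end [ 0.464 -0.117  0.209] [ 0.468 -0.122  0.214]
8 side 99 deg 45.01 std 0.0012 line dist to axis 0.0034 near end [ 0.466 -0.106  0.21 ] [ 0.47  -0.11   0.216]
9 scene 166 deg 49.4 std 0.0013 line dist to axis -0.002 near end [ 0.469 -0.12   0.212] [ 0.475 -0.114  0.22 ]
9 side 86 deg 49.13 std 0.0011 line dist to axis -0.0031 near end [ 0.47  -0.11   0.216] [ 0.476 -0.109  0.22 ]
```

Call:
move_arm --series '[[[0,0,0,0,0,-0.05,1],[0,0,0,0,0,0,1],[0,0,0,0,0,0,1],[0,0,0,0,0,0,1],[0,0,0,0,0,0,1],[0,0,0,0,0,0,1],[0,0,0,0,0,0,1],[0,0,0,0,0,0,1],[0,0,0,0,0,0,1],[0,0,0,0,0,0,1]]]'

```text
time_s: 16.75
tcp_pos: [0.6457, -0.1117, 0.1484]
ee_rot: [[0.015, -1.0, 0.004], [-0.005, 0.004, 1.0], [-1.0, -0.015, -0.005]]
wrist_force: [0.7, -0.9, 1.4]
gripper_width: 1.002
```

```bash
python3 look.py 10; python3 ang.py 10
```

```text
side 225 bar deg 48.7
scene 360 bar deg 48.5
16.85 [ 0.64571162 -0.11169181  0.14834402] [ 0.72001619 -0.60832516  1.82732388] [  4.4  31.7  -5.9   0.4 -51.6  -4.9]
10 scene 174 deg 50.43 std 0.0013 line dist to axis -0.0022 near end [ 0.471 -0.109  0.214] [ 0.476 -0.12   0.219]
10 side 64 deg 50.24 std 0.0012 line dist to axis 0.003 near end [ 0.473 -0.103  0.216] [ 0.473 -0.115  0.219]
```

View pics/ab10.png

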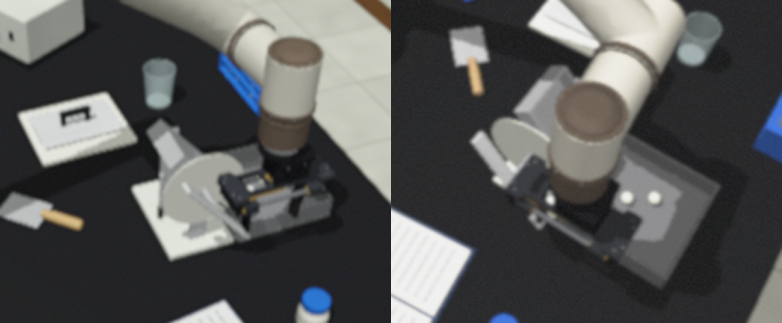

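Call:
move_arm --series '[[[0,0,0,0.05,0,0.6,1],[0,0,0,0,0,0.9,1],[0,0,0,0,0,0.9,1],[0,0,0,-0.6,-0.7,0.6,1],[0,0,0,-0.9,-0.7,0,1],[0,0,0,-0.9,0,0,1],[0,0,0,0,0,0,1]]]'

```text
time_s: 17.73
tcp_pos: [0.5017, -0.1915, 0.326]
ee_rot: [[0.001, -1.0, 0.004], [-0.004, 0.004, 1.0], [-1.0, -0.001, -0.004]]
wrist_force: [0.4, 0.2, 0.2]
gripper_width: 1.0
```

```bash
python3 look.py 11; python3 ang.py 11
```

```text
side 156 bar deg 50.4
scene 258 bar deg 51.0
17.825 [ 0.50517546 -0.19121969  0.32598612] [ 0.48422878 -0.54534712 -0.65770031] [ -3.4  12.3  -8.6   0.3 -68.9   3.2]
11 scene 148 deg 50.73 std 0.0013 line dist to axis -0.0023 near end [ 0.54  -0.124  0.142] [ 0.542 -0.104  0.145]
11 side 50 deg 50.65 std 0.0011 line dist to axis 0.003 near end [ 0.502 -0.123  0.186] [ 0.502 -0.123  0.189]
```

View pics/ab11.png

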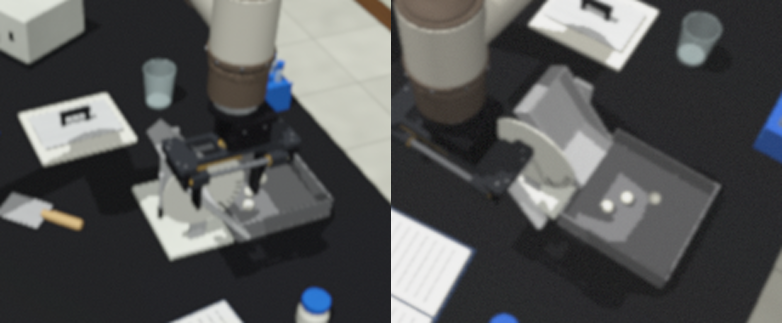

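All three balls lie in the tray, at (607,206), (627,198) and (655,198) in the crop, and the tipped pan is empty. Next I'll press the near half of the bar to bring the pan back.

Call:
move_arm --series '[[[0,0,0,-0.5,0.5,0,1],[0,0,0,-0.5,0.5,0,1],[0,0,0,0,0.3,0,1],[0,0,0,0,0,0,1]]]'

```text
time_s: 18.32
tcp_pos: [0.4483, -0.1099, 0.3243]
ee_rot: [[0.0, -1.0, 0.001], [-0.004, 0.001, 1.0], [-1.0, -0.0, -0.004]]
wrist_force: [0.1, -0.4, 0.5]
gripper_width: 0.998
```

Call:
move_arm --series '[[[0,0,0,-0.05,-0.02,-0.35,1],[0,0,0,0,0,-0.3,1],[0,0,0,0,0,-0.25,1],[0,0,0,0,0,-0.25,1],[0,0,0,0,0,-0.25,1],[0,0,0,0,0,-0.2,1],[0,0,0,0,0,0,1]]]'

```text
time_s: 19.2
tcp_pos: [0.4617, -0.112, 0.2313]
ee_rot: [[0.023, -1.0, -0.005], [-0.008, -0.005, 1.0], [-1.0, -0.023, -0.008]]
wrist_force: [0.4, 0.2, -0.0]
gripper_width: 0.996
```

```bash
python3 look.py 12; python3 ang.py 12
```

```text
side 362 bar deg 28.9
scene 522 bar deg 27.7
19.3 [ 0.46111884 -0.11192643  0.23132596] [ 0.1258659  -0.42937171  0.74139235] [  6.4  10.2 -26.2   0.8 -52.4  -6.6]
12 scene 248 deg 27.87 std 0.0014 line dist to axis 0.0028 near end [ 0.448 -0.123  0.186] [ 0.452 -0.124  0.191]
12 side 206 deg 27.6 std 0.0013 line dist to axis 0.0037 near end [ 0.449 -0.12   0.187] [ 0.45  -0.109  0.191]
```

View pics/ab12.png

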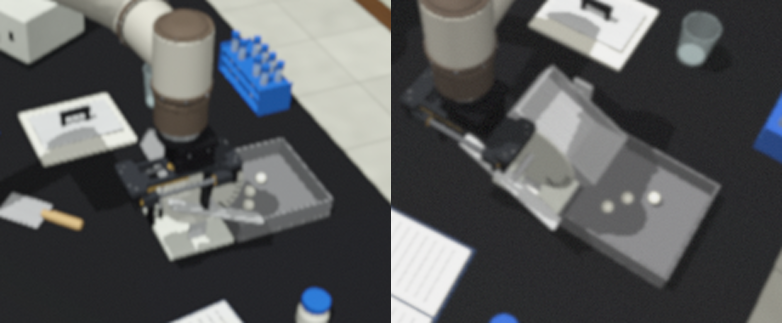

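Call:
move_arm --series '[[[0.06,0.16,0,0,0,0.3,1],[0,0,0,-0.3,0,0,1],[0,0,0,0,0,0,1]]]'

```text
time_s: 19.68
tcp_pos: [0.4431, -0.1122, 0.2484]
ee_rot: [[-0.005, -1.0, -0.004], [0.001, -0.004, 1.0], [-1.0, 0.005, 0.001]]
wrist_force: [0.6, 0.5, 0.3]
gripper_width: 1.002
```

Call:
move_arm --series '[[[0,0,0,-0.02,0,-0.2,1],[0,0,0,-0.03,0,-0.15,1],[0,0,0,-0.03,0,-0.15,1],[0,0,0,-0.03,0,-0.1,1],[0,0,0,0,0,0,1]]]'

```text
time_s: 20.3
tcp_pos: [0.4404, -0.1125, 0.214]
ee_rot: [[0.001, -1.0, -0.008], [-0.002, -0.008, 1.0], [-1.0, -0.001, -0.002]]
wrist_force: [-4.5, 2.2, 10.5]
gripper_width: 0.998
```

```bash
python3 look.py 13; python3 ang.py 13
```

```text
side 474 bar deg 0.5
scene 533 bar deg -0.0
20.4 [ 0.44039088 -0.11253758  0.21397575] [-5.01666746  0.58996898  8.35541608] [  6.3  10.  -29.2   0.2 -50.7  -6. ]
13 scene 287 deg 0.01 std 0.0014 line dist to axis -0.0038 near end [ 0.491 -0.122  0.142] [ 0.609 -0.121  0.148]
13 side 248 deg 0.18 std 0.0017 line dist to axis 0.0035 near end [ 0.438 -0.122  0.141] [ 0.493 -0.12   0.163]
```

Call:
move_arm --series '[[[0,0,0,0,0,-0.06,1],[0,0,0,0,0,-0.06,1],[0,0,0,0,0,0,1]]]'

```text
time_s: 20.78
tcp_pos: [0.4411, -0.1126, 0.2144]
ee_rot: [[0.003, -1.0, -0.014], [-0.005, -0.014, 1.0], [-1.0, -0.003, -0.005]]
wrist_force: [-1.3, 0.3, -0.4]
gripper_width: 1.003
```

Call:
move_arm --series '[[[0,0,0,0,0,-0.12,1],[0,0,0,0,0,-0.12,1]]]'

```text
time_s: 21.02
tcp_pos: [0.442, -0.113, 0.2129]
ee_rot: [[0.006, -1.0, -0.024], [-0.01, -0.024, 1.0], [-1.0, -0.006, -0.01]]
wrist_force: [-31.8, 14.8, 64.4]
gripper_width: 0.997
```

Call:
move_arm --series '[[[0,0,0,0,0,0.3,1],[0,0,0,0,0,0.8,1],[0,0,0,-0.3,-0.3,0.9,1],[0,0,0,-0.5,-0.6,0.9,1],[0,0,0,-0.5,-0.6,0.3,1],[0,0,0,0,0,0,1],[0,0,0,0,0,0,1]]]'

```text
time_s: 21.9
tcp_pos: [0.3673, -0.2005, 0.3995]
ee_rot: [[0.003, -1.0, -0.026], [-0.011, -0.026, 1.0], [-1.0, -0.002, -0.011]]
wrist_force: [1.3, 1.1, -0.1]
gripper_width: 0.997
```

```bash
python3 look.py 14; python3 ang.py 14
python3 - <<'E'
from fit import *
p,d,K,T=load("scene14"); W=cloud(d,K,T); x,y,z=[W[...,i] for i in range(3)]
# lid plate on tile: 
m=(x>.3)&(x<.56)&(y>.24)&(y<.47)&(z>.0155)&(z<.026)&(p.min(-1)>50)
n,l,st,ce=cv2.connectedComponentsWithStats(m.astype(np.uint8)); i=1+st[1:,4].argmax()
q=plane(np.argwhere(l==i)[:,::-1],K,T,.019); print(st[i,4],cv2.minAreaRect((q[:,:2]*1000).astype(np.float32)))
a=W[l==i]; A=np.c_[a[:,:2],np.ones(len(a))]; print("lid plane slope deg",np.degrees(np.linalg.lstsq(A,a[:,2],rcond=None)[0][:2]))
cv2.imwrite("pics/full14.png",p[:,:,::-1])
E
```

```text
side 485 bar deg -0.1
scene 679 bar deg 0.1
22.0 [ 0.36753606 -0.20013394  0.3994295 ] [ 0.25370082 -0.09371639 -0.39860624] [ -5.7  -2.8 -15.1   0.6 -77.5   7.2]
14 scene 394 deg 0.19 std 0.0014 line dist to axis -0.0035 near end [ 0.436 -0.112  0.141] [ 0.537 -0.11   0.149]
14 side 252 deg -0.07 std 0.0014 line dist to axis -0.0037 near end [ 0.438 -0.106  0.141] [ 0.535 -0.113  0.15 ]
1064 ((430.5726013183594, 354.2864074707031), (180.04151916503906, 118.16606903076172), 1.7905750274658203)
lid plane slope deg [ 0.00200971 -0.17391797]
```

View pics/ab14.png

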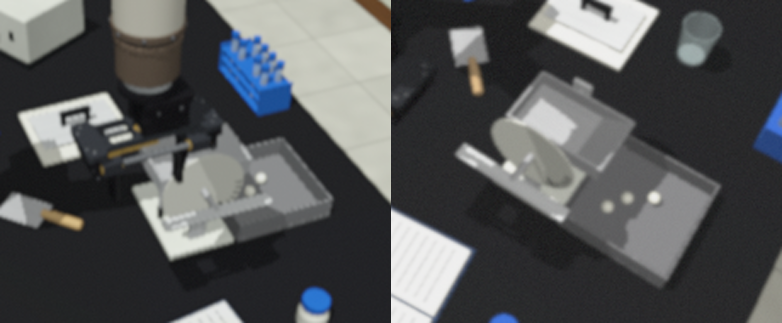

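View pics/full14.png

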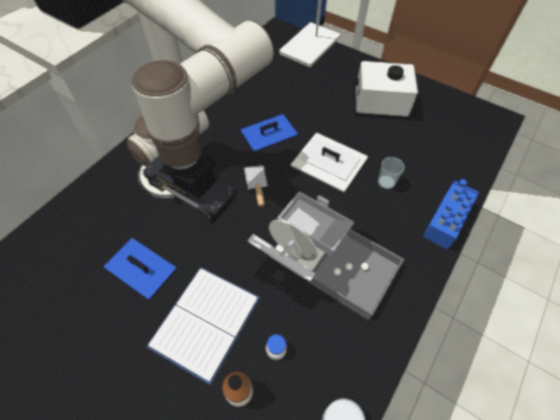

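The last scene image shows the lid on the tile at (331,160), the pan empty and level, and three balls in the tray at (337,272), (349,267) and (365,267). The beaker, jar and bottle are upright and the arm is clear, so I'm handing in.

```bash
python3 -c "
from station import r
print(r.finish_job())"
```

```text
the job is handed in; nothing more can be done
None
```

The job is done and handed in at about 22 s, with no verdict reported.

- **Lid:** I lifted it off with the pan level and laid it on the white tile. The last check put it about 2 mm from the tile's middle, within 0.2° of flat and turned the same way as the tile.
- **Tipping:** I pressed the far half of the bar until the pan stood at 50.3–50.7° and left it there for over 1 s. All three balls rolled into the grey tray.
- **Return:** I pressed the near half down until it stopped. Both cameras then read the pan within 0.2° of level.
- **Bystanders:** The beaker, bottle and jar are upright and the blue look-alikes were not touched.

Three things were not clean:
- **Last press:** The final press against the stop, through a fingertip, reached about 64 N vertically and 73 N in total at the wrist. That is under the 120 N wrist limit but harder than needed.
- **Slip on the way back:** The fingertip slid along the bar once. I re-seated it with the pan at about 28°.
- **Camera disagreement:** The cameras differed by about 5 mm on the positions of the handle and the bar. I used the wrist camera's values for these.

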